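# Push the tray home in the drying cabinet and shut its drop-down door

### The arm

A 6-joint arm with a two-finger parallel gripper is mounted at the origin on the work surface. World frame = base frame: x ahead of the robot, y to its left, z up, the work surface at z = 0. Lengths are in mm, angles in degrees, forces in N, time in s.
With the tool pointing down it reaches from about 300 to 850 mm from the base axis. Payload 4.2 kg.
Tool frame: the origin (TCP) lies midway between the tips of the shut fingers; the grasp point (between the pads) lies 19 mm behind it (env.grip_depth is the distance from the TCP to the grasp point, in mm); z points along the fingers, y is the line along which they close (so a half turn about z gives the same grasp; the last joint's range is limited). The gripper opens to 91 mm and grips with 3 to 60 N. Pads are 32 mm wide; open, the fingers measure 118 mm over their backs; the gripper's body (76 mm by 178 mm) begins 60 mm behind the grasp point.
Start: joints at [70.015, 18.312, 89.639, -0, 72.044, -1.146], TCP at [185.675, 544.213, 213.976] pointing down, gripper open.
Joint ranges: [-177.97, 177.97], [-48.28, 115.42], [12.27, 149.76], [-77.06, 257.06], [2.81, 150.46], [-146.56, 146.56]. Speed limits (degrees/s): [147.25, 147.25, 180, 180, 180, 180].

### API

Orientations are given as [roll, pitch, yaw] about the fixed x, y, z axes, in that order (R = Rz(yaw) Ry(pitch) Rx(roll)).
In Python, from workcell import env, eyes gives the robot as it stands.
- The arm moves only by the tool send_rows, never from a script. Its argument "motion" is a list of rows, each a list of 7 numbers: the shift along the world's x, y, z normalised to -1 to 1, where 1 is 0.5 m, then the turn, a rotation vector about the world's x, y, z normalised to -1 to 1, where 1 is 60 degrees, then the opening, from -1 (shut) to 1 (fully open). A call has 1 to 20 rows; each row is the pose to reach, as a shift and turn from the pose commanded when the call began; what a row does not reach only later rows make up. A row lasts 1/8 s, in which the tool goes at most 62.5 mm and 10.7 degrees, less where a joint would pass 70% of its speed; a pose out of reach is approached as far as the arm can. A call with a number of a shift or a turn outside -1 to 1 is refused whole. A call with a gripper value outside its range is refused whole. The fingers move at their own pace and stop on an object; "squeeze" is the grip in N (left out, the last holds). Time passes only in rows, so rows that repeat a pose let the fingers close. It gives the time, the measured TCP pose, the force, the opening and the grip force at its end, in the units of the state.
- env.state(): the state, without advancing time (a new reading comes with each control period).
- eyes.grab_frame(name): name is "side" or "top"; returns a dict with "pixels" (480x640x3 uint8, red, green, blue), "depth" (480x640 float32, mm along the optical axis (not along the pixel's ray), 0 where there is no reading), "fx", "fy", "cx", "cy" (pixels), "distortion" ([k1, k2, p1, p2, k3] as OpenCV has them; the pictures are not rectified), "R" (3x3) and "t" (3): a world point X has camera coordinates R X + t. Camera axes: x right, y down, z forward; pixel columns grow to the right and rows downward; lengths in mm; the calibration is good to about 2 mm. A picture is of the moment at which its call begins.
- env.job_done(): hands the job in; it is judged then, once.
The state is a dict: "time_s": time; "qpos": joint angles; "qvel": joint speeds; "effort": joint torques, N m; "ee_pos": TCP position; "ee_rot": TCP orientation; "force": force on the tool from outside, world axes, zero at the start; "torque": the same for the moment, N m; "gripper_width": finger opening in mm; "gripper_force": force on a finger pad.
Only numpy, scipy, OpenCV 4.12 (cv2) and the standard library are available. Lean on these libraries where they do the work, as an engineer would, in place of code of your own. Each camera call takes 0.05 s, during which the arm holds its last target. There are 200 camera calls.

### The job

The drop-down door of the small drying cabinet cannot shut because the tray with the bronze figure has been left sticking out. Lower the door all the way, gently push the tray straight back until it is fully home against the stop inside, without touching the figure or tipping it over, and only then swing the door up until it is fully shut, without slamming it. Leave the other things on the bench where they are.

Things in the scene. Friction and masses are not known exactly. Their poses are not given: they have to be found in the camera images.
- cabinet: Grey steel drying cabinet fixed on the bench, 260 (x) x 280 (y) x 285 mm high. Origin: centre of underside, bench height; +x runs from its front to its back. Flat front face at x = -130 mm. Chamber open to the front: floor 135 mm above the bench, 200 mm wide. Its first 55 mm are open above, between side walls 215 mm high; behind, a front beam (255 to 285 mm high) and an open grid of rods cover it.
- cabinet_home (a point): Point on the chamber floor, midway across, 80 mm behind the cabinet's front face; axes as the cabinet's. The tray is home when its origin is level with this point along the cabinet's x: its rear edge then meets the back stop, the front face of a dark box 60 mm high in the chamber, and its front is 10 mm inside the cabinet's front face.
- door (a joint): Angle of the drop-down door, rad: 0 = upright, shut; 1.5 = all the way down at its stop, nearly level. Grey flat panel 240 mm wide, 16 mm thick, 0.6 kg; its inner face lies in the plane of the hinge axis (on the cabinet's front face when shut) and reaches from 2 to 153 mm from the hinge. Friction holds it at any angle; moving it at the handle takes up to about 6 N.
- door_hinge (a point): Middle of the door's hinge axis, on the cabinet's front face 60 mm above the bench; the axis runs along the cabinet's y and the door swings down to the cabinet's -x. These axes turn with the door: z from the hinge along the panel to the handle, x out of the inner face (the cabinet's x when shut).
- door_handle (a point): Middle of the door's handle: a steel bar 12 mm thick, 170 mm long, parallel to the hinge, beyond the door's free edge: 183 mm from the hinge along the panel and 18 mm outwards of the inner face's plane. 24 mm are clear between it and the panel's edge; two stays, 170 mm apart at its ends, join it to the panel. Axes turn with the door.
- tray: Loose steel tray 140 mm long (x), 150 mm wide (y), 6 mm sheet, 0.35 kg, sliding on the chamber floor; at the start its front sticks out of the cabinet. Origin: centre of its underside; x points to the back of the cabinet. Across its front edge, x = -70 to -64 mm, stands a plain flange 35 mm high to push on; side rims 15 mm high.
- figure: Small bronze figure on a round dark base (54 mm across, 12 mm high), 78 mm tall in all, about 0.28 kg, standing loose on the tray's sheet. Origin: centre of its underside; z up through the head.
- jar: Bystander: amber glass jar, 68 mm across, 100 mm high. Origin under its centre.
- tin: Bystander: steel tin, 72 mm across, 85 mm high. Origin under its centre.
- brush: Bystander: brush about 200 mm long lying on the bench, along its x.
- hammer: Bystander: hammer lying on the bench, handle along its x.
- bowl: Bystander: white bowl, 110 mm across, 45 mm high. Origin under its centre.
- bust: Bystander: brass form on a wooden foot 90 x 120 mm, 152 mm high. Origin under its centre.
Mind the look-alikes: they are no part of the job. What is shaped like the tray but blue, orange or yellow is not meant.

How it is judged (in metres and radians):
On the way, in this order (a step that is already met when the one before it is completed fails the run):
1. the door is all the way down (value of joint door above 1.38 rad), for 0.2 s.
2. with the door still down, the tray is home against the stop and the figure stands on it (x of tray in the frame of cabinet above -0.06 m and value of joint door above 1.1 rad and angle between figure's own z axis and vertical below 0.12 rad), for 0.2 s.
3. the door is shut (value of joint door below 0.05 rad), for 0.2 s.
At the end, for the whole second after the job is handed in: The door is shut (within 0.05 rad), the tray lies home (within 10 mm of its place against the stop, square within 0.15 rad) and at rest, and the figure stands upright on it (within 0.12 rad) (x of tray in the frame of cabinet above -0.06 m and angle between the x axis of tray and the x axis of cabinet, either way round below 0.15 rad and angle between figure's own z axis and vertical below 0.12 rad and z of figure in the frame of tray between 0.002 and 0.012 m and value of joint door below 0.05 rad and linear speed of each of tray, figure below 0.01 m/s); the robot touches nothing.
It fails at once if the robot touches the figure with more than 2 N (contact force between any of the fingers, the arm and figure above 2 N).
It fails at once if the figure is tipped over (angle between figure's own z axis and vertical above 0.4 rad).
It fails at once if the tray is pushed with more than 30 N (contact force between any of the fingers, the arm and tray above 30 N).
It fails at once if the door is slammed (near shut and faster than 1.5 rad/s) (value of joint door below 0.15 rad and velocity of joint door below -1.5 rad/s).
It fails at once if another thing on the bench is shifted by more than 30 mm (distance of any of jar, tin, brush, hammer, bowl, bust from where it was at the start of the episode above 0.03 m).
It also fails if it takes over 72 s, if anything falls off the work surface, if the arm or the gripper's body presses on something with over 40 N, if the wrist force passes 120 N, or if a joint passes its speed limit or range.

## Working session

There is one attempt and no reset: what is moved stays moved. The work goes in short steps, Python scripts to look and compute and a tool call to move; the robot and the scene stay as the last step left them, time stands still between calls to the robot, and variables do not carry over. Pictures are saved under pics/ and viewed, at most 10 in all, crops included, and the job is handed in when it is done.

Besides the shell and the picture viewer there is one more tool, called after "Emit:" by a JSON object that holds its "fn" and its "kwargs". send_rows: Moves the arm, as the interface text tells. Its arguments: {"type":"object","properties":{"motion":{"type":"array"},"squeeze":{"type":"number"}},"required":["motion"]}

```bash
mkdir -p pics; ls; python3 - <<'E'
from workcell import env, eyes
import cv2,numpy as np
for n in("side","top"):
    f=eyes.grab_frame(n); cv2.imwrite(f"pics/{n}0.png",f["pixels"][:,:,::-1]); np.savez(f"{n}0.npz",**f)
    print(n,f["fx"],f["cx"],f["cy"],f["distortion"],(-np.array(f["R"]).T@f["t"]).round(),np.array(f["R"]).round(3).tolist())
print(env.state(),env.grip_depth)
E
```

```text
pics
side 517.2334029894926 313.43790518803127 229.34453260593207 [-0.1331846  0.         0.         0.         0.       ] [  95. -921. 1084.] [[0.922, -0.386, 0.015], [-0.248, -0.622, -0.742], [0.296, 0.681, -0.67]]
top 469.9213184729381 317.96988513797965 232.1011060373956 [0.0197725 0.        0.        0.        0.       ] [ 258.    3. 1321.] [[-0.075, -0.997, -0.002], [-0.976, 0.074, -0.207], [0.206, -0.014, -0.978]]
{'time_s': 0.1, 'qpos': array([ 7.00140012e+01,  1.83479395e+01,  8.96986921e+01, -4.80632605e-04,
        7.20437893e+01, -1.14580796e+00]), 'qvel': array([ 0.01174428, -0.19661186, -0.06253108,  0.08953142,  0.01638097,
       -0.03706385]), 'effort': array([ 8.66061673e-04, -4.13335025e+01, -2.32508630e+01,  7.31435465e-02,
        4.21680487e-02, -4.33915397e-05]), 'ee_pos': array([185.53319205, 543.77459996, 213.20964488]), 'ee_rot': array([-1.79909588e+02, -1.35123076e-03,  1.61159957e+02]), 'force': array([-0.92934192, -0.22538532,  0.06589569]), 'torque': array([-0.0175922 , -0.00670697,  0.04728698]), 'gripper_force': 0.0, 'gripper_width': 91.21390497311634} 18.8
```

View pics/side0.png

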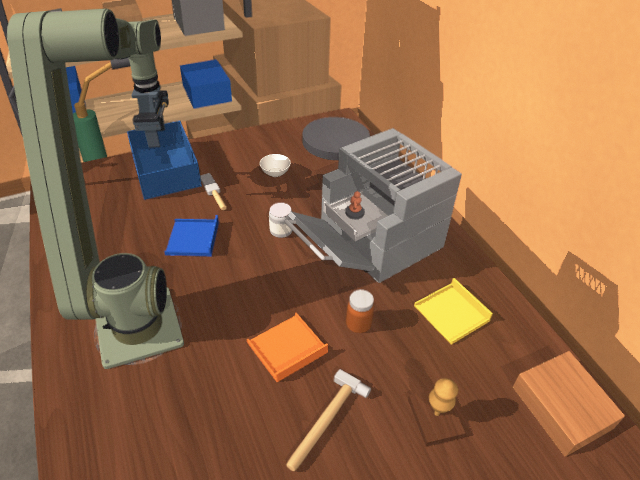

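View pics/top0.png

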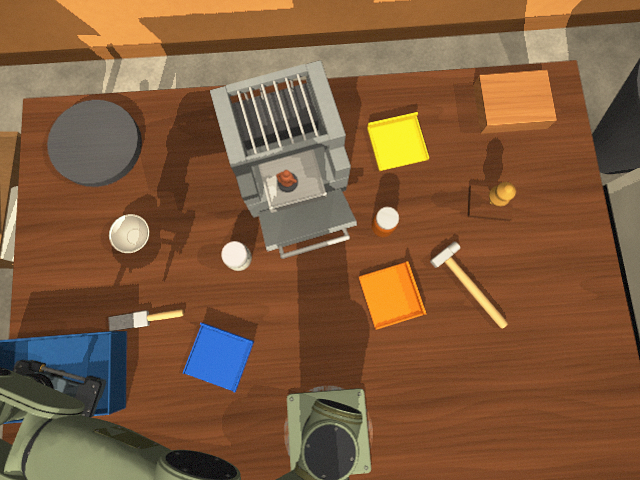

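The side view shows the cabinet at about (390,200), with the door half open from (290,215) to (375,270) and the silver tray with the figure at (355,205). In the top view the cabinet is at (280,130), the tray and figure at (288,180), the handle runs from (280,252) to (348,237), the tin is at (236,255) and the jar at (386,220).

The tray-shaped things in the top view are silver (290,180), blue (218,357), orange (392,295) and yellow (398,142). The silver one carries the figure inside the cabinet, so it is the one meant. Next I'll measure and confirm it in a crop.

```bash
cat > h.py <<'E'
import numpy as np,cv2
from scipy.spatial.transform import Rotation as Ro
def cloud(f):
    K=np.array([[f["fx"],0,f["cx"]],[0,f["fy"],f["cy"]],[0,0,1.]])
    v,u=np.mgrid[:480,:640]
    p=cv2.undistortPoints(np.stack([u,v],-1).reshape(-1,1,2).astype(np.float64),K,np.array(f["distortion"])).reshape(480,640,2)
    d=np.asarray(f["depth"],float)
    c=np.dstack([p*d[...,None],d])
    X=(c-np.array(f["t"]))@np.array(f["R"])
    X[d<=0]=np.nan
    return X
E
python3 - <<'E'
from h import *
F={n:np.load(n+"0.npz") for n in("top","side")}
hsv={n:cv2.cvtColor(F[n]["pixels"],cv2.COLOR_RGB2HSV) for n in F}
P={n:cloud(F[n]) for n in F}
t=P["top"]
print("table z",np.nanmedian(t[300:340,300:340,2]),np.nanmedian(P["side"][430:460,200:260,2]))
for n in F:
    X=P[n]; roi=(X[...,0]>400)&(X[...,0]<1000)&(abs(X[...,1])<300)
    m=roi&(abs(X[...,2]-285)<6)
    lab=cv2.morphologyEx(m.astype(np.uint8),cv2.MORPH_OPEN,np.ones((2,2)))>0
    r=cv2.minAreaRect(X[lab][:,:2].astype(np.float32)); print(n,"top285",lab.sum(),r,cv2.boxPoints(r).round().tolist())
    h=hsv[n]
    m=(abs(X[...,2]-215)<5)&roi; print(" walls215",m.sum(),np.median(X[m],0) if m.any() else 0)
for n,(u0,u1,v0,v1) in dict(top=(255,335,145,215),side=(320,400,175,245)).items():
    im=F[n]["pixels"][v0:v1,u0:u1,::-1]; cv2.imwrite(f"pics/crop_{n}.png",cv2.resize(im,None,fx=6,fy=6,interpolation=cv2.INTER_CUBIC))
a=cv2.imread("pics/crop_top.png");b=cv2.imread("pics/crop_side.png");
c=np.hstack([a,b]);cv2.imwrite("pics/crops.png",cv2.resize(c,(800,int(c.shape[0]*800/c.shape[1]))))
E
```

```text
table z 0.249686205490343 0.039018670135548904
top top285 4822 ((1108.7415771484375, 110.29425048828125), (95.00518035888672, 932.96337890625), 76.214599609375) [[644.0, 175.0], [1550.0, -47.0], [1573.0, 45.0], [667.0, 268.0]]
 walls215 811 [648.43720631  52.60458833 214.84407611]
side top285 2466 ((1154.1005859375, 634.6876831054688), (1703.01416015625, 270.50201416015625), 53.996185302734375) [[544.0, 25.0], [763.0, -134.0], [1764.0, 1244.0], [1545.0, 1403.0]]
 walls215 746 [674.24948238 -57.77747523 214.55526728]
```

View pics/crops.png

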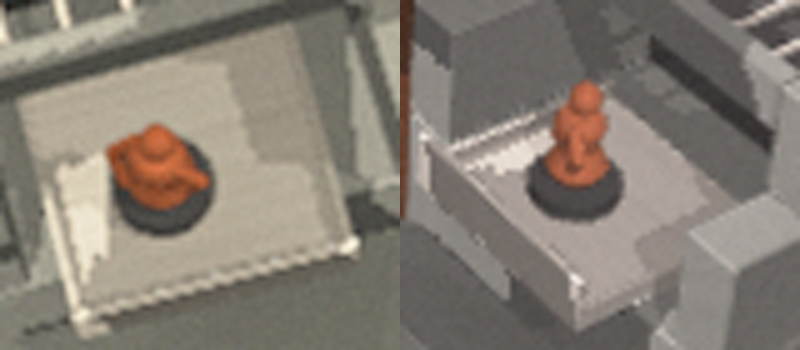

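The crops confirm a bare-steel tray with the bronze figure on a dark base. The flange faces the robot and the tray sits slightly inside the side walls. Next I'll fit the cabinet, door and tray.

```bash
cat >> h.py <<'E'
def big(m):
    n,l,s,_=cv2.connectedComponentsWithStats(m.astype(np.uint8)); return l==1+np.argmax(s[1:,4])
E
python3 - <<'E'
from h import *
F={n:np.load(n+"0.npz") for n in("top","side")}
P={n:cloud(F[n]) for n in F}
for n in F:
    X=P[n]; hsv=cv2.cvtColor(F[n]["pixels"],cv2.COLOR_RGB2HSV)
    roi=(X[...,0]>400)&(X[...,0]<1000)&(abs(X[...,1])<300)
    m=big(roi&(abs(X[...,2]-285)<6))
    r=cv2.minAreaRect(X[m][:,:2].astype(np.float32)); b=cv2.boxPoints(r)
    print(n,"top285",m.sum(),r,b.round().tolist())
    # yaw
    w,h=r[1]; e=b[1]-b[0]; e2=b[2]-b[1]
    sh=e if np.linalg.norm(e)<np.linalg.norm(e2) else e2
    sh=sh/np.linalg.norm(sh); sh*=np.sign(sh[0]); print(" yaw",np.degrees(np.arctan2(sh[1],sh[0])))
    ax=sh; ay=np.array([-sh[1],sh[0]])
    c=b.mean(0); back=max(b@ax); C=(back-130)*ax+(c@ay)*ay; print(" origin",C)
    L=np.dstack([(X[...,:2]-C)@ax,(X[...,:2]-C)@ay,X[...,2]])
    np.savez(n+"L.npz",L=L)
    # door points
    m=roi&(L[...,0]<-135)&(abs(L[...,1])<115)&(L[...,2]>62)&(L[...,2]<210)&(hsv[...,1]<60)
    m=big(m); Q=L[m]; 
    if n=="top":
        A=np.linalg.svd(Q-np.median(Q,0),full_matrices=False)[2][2]; print(" door plane n",A,m.sum(),Q.min(0),Q.max(0))
    sel=np.nonzero(m)
    for k in range(-220,-130,10):
        q=Q[(abs(Q[:,0]-k)<5)]; 
        if len(q): print("  x",k,"z",np.percentile(q[:,2],[5,50,95]).round(),"y",q[:,1].min().round(),q[:,1].max().round(),len(q))
    m=(abs(L[...,2]-168)<6)&(L[...,0]<-110)&(abs(L[...,1])<95)
    q=L[m]; print(" z170 pts",len(q),np.percentile(q,[2,50,98],axis=0).round(1).tolist() if len(q) else 0)
    o=(hsv[...,0]<15)&(hsv[...,1]>120)&(abs(L[...,0])<180)&(abs(L[...,1])<100)&(L[...,2]>140)&(L[...,2]<230)
    q=L[o]; print(" figure",len(q),np.percentile(q,[2,50,98],axis=0).round(1).tolist())
E
```

```text
top top285 4921 ((774.0276489257812, 65.04956817626953), (210.10641479492188, 279.7548828125), 12.24671745300293) [[642.0, 179.0], [701.0, -94.0], [906.0, -49.0], [847.0, 224.0]]
 yaw 12.246715
 origin [749.64856   59.757828]
 door plane n [-0.39100651  0.0164069  -0.92024167] 4280 [-295.8656054  -114.98515826   62.30180145] [-135.06871003  114.94853483  176.21186805]
  x -220 z [121. 126. 131.] y -114.0 114.0 274
  x -210 z [113. 118. 123.] y -115.0 115.0 267
  x -200 z [106. 111. 116.] y -115.0 115.0 262
  x -190 z [ 99. 103. 108.] y -114.0 114.0 253
  x -180 z [ 91.  96. 100.] y -114.0 115.0 257
  x -170 z [ 84. 142. 172.] y -114.0 114.0 542
  x -160 z [ 76.  82. 169.] y -113.0 114.0 280
  x -150 z [ 71. 140. 147.] y -114.0 115.0 323
  x -140 z [ 65. 141. 146.] y -115.0 113.0 266
 z170 pts 363 [[-738.9, -72.0, 162.2], [-170.4, 19.9, 167.6], [-114.0, 86.6, 173.5]]
 figure 229 [[-120.7, -8.6, 151.9], [-108.2, 20.4, 193.9], [129.0, 40.6, 219.0]]
side top285 2532 ((774.3485107421875, 64.94061279296875), (209.9984130859375, 284.6444091796875), 12.532012939453125) [[641.0, 181.0], [703.0, -97.0], [908.0, -51.0], [846.0, 227.0]]
 yaw 12.532009
 origin [749.94336  59.51584]
  x -220 z [122. 125. 129.] y -113.0 111.0 110
  x -210 z [114. 118. 121.] y -112.0 113.0 107
  x -200 z [107. 111. 114.] y -114.0 113.0 98
  x -190 z [ 99. 103. 106.] y -113.0 112.0 103
  x -180 z [91. 96. 99.] y -114.0 115.0 99
  x -170 z [84. 88. 92.] y -115.0 114.0 95
  x -160 z [77. 80. 85.] y -114.0 114.0 100
  x -150 z [69. 73. 77.] y -112.0 114.0 89
  x -140 z [63. 66. 70.] y -113.0 115.0 79
 z170 pts 562 [[-832.7, -66.1, 162.2], [-702.6, 34.9, 168.0], [-115.4, 92.5, 173.8]]
 figure 177 [[-122.2, 1.5, 162.4], [-110.0, 11.7, 191.4], [-95.0, 27.1, 216.7]]
```

```bash
cat >> h.py <<'E'
C0=np.array([747.2,59.1]); YAW=np.radians(12.4)
ax=np.array([np.cos(YAW),np.sin(YAW)]); ay=np.array([-ax[1],ax[0]])
def loc(X): return np.dstack([(X[...,:2]-C0)@ax,(X[...,:2]-C0)@ay,X[...,2]])
def wor(x,y): return C0+x*ax+y*ay
def tray(F):
    for n in F:
        L=loc(cloud(F[n])); m=(abs(L[...,2]-168)<5)&(L[...,0]<-90)&(L[...,0]>-200)&(abs(L[...,1])<88)
        q=L[m]; 
        if len(q)<5: continue
        p=np.polyfit(q[:,1],q[:,0],1); print(n,"flange n",len(q),"x range",np.percentile(q[:,0],[2,50,98]).round(1),"y",q[:,1].min().round(1),q[:,1].max().round(1),"x at y=0",p[1].round(1),"tilt deg",np.degrees(p[0]).round(1))
def door(F):
    for n in F:
        L=loc(cloud(F[n])); m=(L[...,0]<-180)&(L[...,0]>-260)&(abs(L[...,1])<100)&(L[...,2]>58)&(L[...,2]<200)
        q=L[m]; a=np.median(np.arctan2(-(q[:,0]+130),q[:,2]-60)); print(n,"door angle",a.round(3),len(q))
E
python3 - <<'E'
from h import *
F={n:np.load(n+"0.npz") for n in("top","side")}
tray(F);door(F)
for n in F:
    L=loc(cloud(F[n]))
    for nm,(h,(u,v)) in dict(tin=(85,dict(top=(236,248),side=(280,213))[n]),jar=(100,dict(top=(388,214),side=(361,300))[n])).items():
        q=L[v-14:v+14,u-14:u+14].reshape(-1,3); q=q[abs(q[:,2]-h)<5]; print(n,nm,np.median(q,0).round())
    m=(L[...,0]<-270)&(L[...,0]>-330)&(abs(L[...,1])<95)&(L[...,2]>130)&(L[...,2]<200); q=L[m]; print(" handle",len(q),np.percentile(q,[5,50,95],axis=0).round().tolist())
print(wor(-255,0))
E
```

```text
top flange n 192 x range [-169.  -164.1 -100.8] y -64.4 83.8 x at y=0 -155.9 tilt deg 6.9
side flange n 180 x range [-169.2 -164.2  -94.2] y -67.5 80.9 x at y=0 -151.4 tilt deg 4.8
top door angle 0.93 1993
side door angle 0.931 947
top tin [-228.  208.   85.]
top jar [-258. -210.  100.]
 handle 371 [[-293.0, -83.0, 153.0], [-288.0, 3.0, 160.0], [-276.0, 85.0, 164.0]]
side tin [-232.  208.   84.]
side jar [-259. -212.   99.]
 handle 286 [[-293.0, -87.0, 152.0], [-289.0, -11.0, 159.0], [-277.0, 81.0, 164.0]]
[498.14856902   4.34249157]
```

Emit:
{"fn": "send_rows", "kwargs": {"motion": [[0.43, -0.79, 0.17, 0, 0, 0.26, 1], [0.43, -0.79, 0.17, 0, 0, 0.26, 1], [0.43, -0.79, 0.17, 0, 0, 0.26, 1], [0.43, -0.79, 0.17, 0, 0, 0.26, 1], [0.43, -0.79, 0.17, 0, 0, 0.26, 1], [0.43, -0.79, 0.17, 0, 0, 0.26, 1], [0.43, -0.79, 0.17, 0, 0, 0.26, 1], [0.43, -0.79, 0.17, 0, 0, 0.26, 1], [0.43, -0.79, 0.17, 0, 0, 0.26, 1]]}}

```text
time_s: 1.23
ee_pos: [401.1, 148.2, 298.9]
ee_rot: [180.0, -0.0, 176.6]
force: [0.1, 0.2, 0.4]
gripper_width: 91.0
gripper_force: 0.0
```

The measurements agree: door at 0.93 rad, tray flange at cabinet x≈-167 with its middle at y≈+8, and tin and jar well to either side. I'll move above the door.

Emit:
{"fn": "send_rows", "kwargs": {"motion": [[0.1, -0.14, -0.06, 0, 0, 0.13, 1], [0.195, -0.29, -0.18, 0, 0, 0.26, 1], [0.195, -0.29, -0.18, 0, 0, 0.26, 1], [0.195, -0.29, -0.18, 0, 0, 0.26, 1], [0.195, -0.29, -0.18, 0, 0, 0.26, 1], [0.195, -0.29, -0.21, 0, 0, 0.26, 1], [0.195, -0.29, -0.24, 0, 0, 0.26, 1], [0.195, -0.29, -0.27, 0, 0, 0.26, 1], [0.195, -0.29, -0.3, 0, 0, 0.26, 1], [0.195, -0.29, -0.33, 0, 0, 0.26, 1], [0.195, -0.29, -0.36, 0, 0, 0.26, 1], [0.195, -0.29, -0.39, 0, 0, 0.26, 1], [0.195, -0.29, -0.41, 0, 0, 0.26, 1]]}}

```text
time_s: 2.85
ee_pos: [498.2, 4.2, 92.8]
ee_rot: [180.0, -0.0, -167.6]
force: [-0.8, 1.3, 1.3]
gripper_width: 90.8
gripper_force: 0.4
```

Emit:
{"fn": "send_rows", "kwargs": {"motion": [[0, 0, -0.015, 0, 0, 0, 1], [0, 0, -0.03, 0, 0, 0, 1], [0, 0, -0.04, 0, 0, 0, 1], [0, 0, -0.048, 0, 0, 0, 1], [0, 0, -0.052, 0, 0, 0, 1], [0, 0, -0.056, 0, 0, 0, 1], [0, 0, -0.056, 0, 0, 0, 1], [0, 0, -0.056, 0, 0, 0, 1]]}}

```text
time_s: 3.85
ee_pos: [498.4, 4.2, 69.8]
ee_rot: [-180.0, 0.1, -167.6]
force: [-8.4, -0.1, 28.3]
gripper_width: 91.2
gripper_force: 14.1
```

```bash
python3 - <<'E'
from h import *
from workcell import env,eyes
F={n:eyes.grab_frame(n) for n in("side","top")}
door(F);tray(F); print(env.state()["ee_pos"],env.state()["force"])
cv2.imwrite("pics/side1.png",F["side"]["pixels"][100:300,200:480,::-1].repeat(2,0).repeat(2,1))
E
```

```text
side door angle 1.482 1139
top door angle 1.415 269
side flange n 121 x range [-169.7 -163.7  -93.7] y -69.1 55.6 x at y=0 -138.4 tilt deg 32.5
top flange n 64 x range [-165.8 -117.4 -100. ] y 4.6 83.7 x at y=0 -89.7 tilt deg -55.8
[498.40257776   4.20351995  69.77082449] [-7.88351443 -0.41748574 28.96514801]
```

View pics/side1.png

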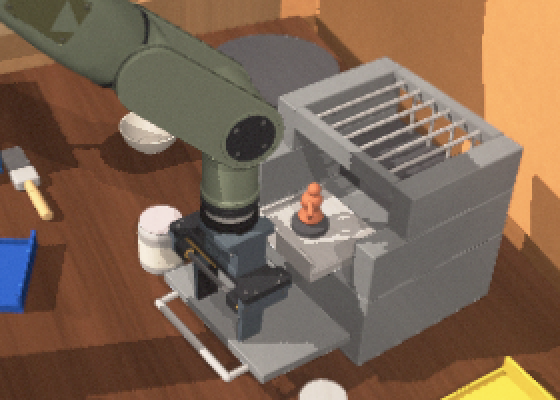

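The door is down at its stop: 28 N of reaction, and the side view shows the panel level at (255,340). I'll lift off, tilt the tool 15° forward and line up in front of the flange, still clear of it.

Emit:
{"fn": "send_rows", "kwargs": {"motion": [[0, 0, 0.06, 0, 0, 0, 1], [0, 0, 0.12, 0.02, -0.1, 0, 1], [0.02, 0.01, 0.168, 0.054, -0.244, 0, 1], [0.06, 0.03, 0.168, 0.054, -0.244, 0, 1], [0.104, 0.04, 0.168, 0.054, -0.244, 0, 1], [0.104, 0.04, 0.168, 0.054, -0.244, 0, 1], [0.104, 0.04, 0.168, 0.054, -0.244, 0, 1]]}}

```text
time_s: 4.82
ee_pos: [549.2, 24.2, 149.5]
ee_rot: [179.9, 14.9, -167.6]
force: [-0.2, -0.3, 1.1]
gripper_width: 91.1
gripper_force: 0.0
```

```bash
python3 - <<'E'
from h import *
from workcell import env,eyes
s=env.state(); p=s["ee_pos"]; print(p,s["ee_rot"],s["force"],"cab",(p[:2]-C0)@ax,(p[:2]-C0)@ay)
F={n:eyes.grab_frame(n) for n in("side","top")}
a=F["side"]["pixels"][130:280,280:430,::-1]; b=F["top"]["pixels"][110:260,220:370,::-1]
cv2.imwrite("pics/c2.png",cv2.resize(np.hstack([a,b]),(800,400)))
for n in F:
    L=loc(cloud(F[n])); m=(L[...,2]>150)&(L[...,2]<172)&(L[...,0]<-158)&(L[...,0]>-176)&(abs(L[...,1])<90)
    q=L[m]; print(n,len(q),[ (k,np.median(q[abs(q[:,1]-k)<12][:,0]).round(1)) for k in range(-60,90,20)])
E
```

```text
[549.18874075  24.15646984 149.4862839 ] [ 179.94363923   14.90596765 -167.64343055] [-0.24244837 -0.27825914  1.14327771] cab -200.89571808531576 8.391635319264802
side 89 [(-60, np.float64(-168.0)), (-40, np.float64(-167.1)), (-20, np.float64(-166.0)), (0, np.float64(nan)), (20, np.float64(nan)), (40, np.float64(nan)), (60, np.float64(nan)), (80, np.float64(nan))]
top 34 [(-60, np.float64(-164.5)), (-40, np.float64(-164.3)), (-20, np.float64(-163.0)), (0, np.float64(nan)), (20, np.float64(nan)), (40, np.float64(nan)), (60, np.float64(-162.9)), (80, np.float64(-162.7))]
  return _methods._mean(a, axis=axis, dtype=dtype,
  ret = ret.dtype.type(ret / rcount)
```

View pics/c2.png

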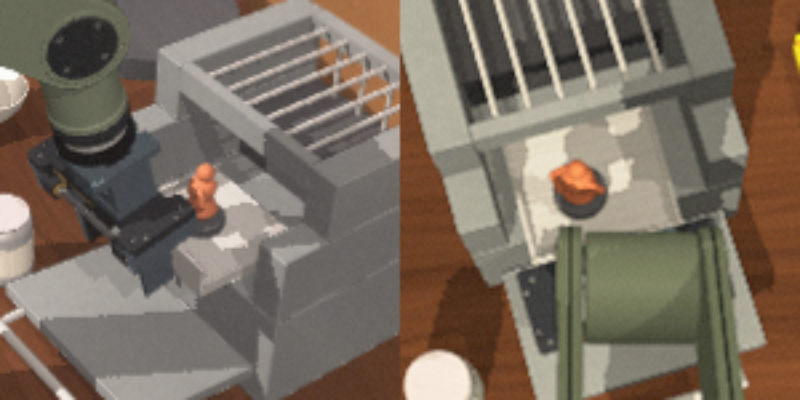

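The view shows the flange ahead of the fingers and square to within about 1°, with the figure upright and well behind it. Now I'll push gently.

Emit:
{"fn": "send_rows", "kwargs": {"motion": [[0.0117, 0.0026, 0, 0, 0, 0, 1], [0.0234, 0.0051, 0, 0, 0, 0, 1], [0.0312, 0.0069, 0, 0, 0, 0, 1], [0.0391, 0.0086, 0, 0, 0, 0, 1], [0.0469, 0.0103, 0, 0, 0, 0, 1], [0.0547, 0.012, 0, 0, 0, 0, 1], [0.0625, 0.0137, 0, 0, 0, 0, 1], [0.0703, 0.0154, 0, 0, 0, 0, 1], [0.0781, 0.0172, 0, 0, 0, 0, 1], [0.0859, 0.0189, 0, 0, 0, 0, 1], [0.0937, 0.0206, 0, 0, 0, 0, 1], [0.0977, 0.0215, 0, 0, 0, 0, 1], [0.1016, 0.0223, 0, 0, 0, 0, 1], [0.1055, 0.0232, 0, 0, 0, 0, 1], [0.1074, 0.0236, 0, 0, 0, 0, 1]]}}

```text
time_s: 6.8
ee_pos: [601.9, 35.8, 149.5]
ee_rot: [179.9, 14.7, -167.6]
force: [-7.5, -1.4, 5.5]
gripper_width: 91.3
gripper_force: 3.5
```

```bash
cat > look.py <<'E'
from h import *
from workcell import env,eyes
import sys
s=env.state(); p=s["ee_pos"]; print(p,s["force"],"cab",(p[:2]-C0)@ax,(p[:2]-C0)@ay)
F={n:eyes.grab_frame(n) for n in("side","top")}
a=F["side"]["pixels"][130:280,280:430,::-1]; b=F["top"]["pixels"][110:260,220:370,::-1]
cv2.imwrite(f"pics/{sys.argv[1]}.png",cv2.resize(np.hstack([a,b]),(800,400)))
for n in F:
    L=loc(cloud(F[n])); m=(L[...,2]>158)&(L[...,2]<172)&(L[...,0]<-100)&(L[...,0]>-176)&(abs(L[...,1])<88)
    q=L[m]; q=q[(q[:,1]>66)|(q[:,1]<-50)]; print(n,len(q),q[np.argsort(q[:,1])][:60:6].round(0).tolist())
    hsv=cv2.cvtColor(F[n]["pixels"],cv2.COLOR_RGB2HSV)
    o=(hsv[...,0]<15)&(hsv[...,1]>120)&(L[...,0]<0)&(L[...,0]>-150)&(abs(L[...,1])<70)&(L[...,2]>150)&(L[...,2]<230)
    q=L[o]; print(" figure",len(q),np.percentile(q,[2,50,98],axis=0).round(1).tolist())
E
python3 look.py c3
```

```text
[601.89447266  35.82603591 149.50247146] [-7.47044866 -1.43910052  5.45055262] cab -146.9136227344022 8.471194421904999
side 25 [[-130.0, -68.0, 168.0], [-133.0, -64.0, 160.0], [-126.0, -60.0, 168.0], [-129.0, -54.0, 168.0], [-160.0, -50.0, 170.0]]
 figure 71 [[-77.3, 7.1, 191.8], [-69.1, 16.1, 202.1], [-57.5, 31.5, 218.9]]
top 0 []
 figure 161 [[-82.5, 0.6, 153.7], [-69.5, 22.0, 196.7], [-53.4, 42.2, 218.7]]
```

Emit:
{"fn": "send_rows", "kwargs": {"motion": [[0.0039, 0.0009, 0, 0, 0, 0, 1], [0.0078, 0.0017, 0, 0, 0, 0, 1], [0.0117, 0.0026, 0, 0, 0, 0, 1], [0.0146, 0.0032, 0, 0, 0, 0, 1]]}}

```text
time_s: 7.4
ee_pos: [609.1, 37.4, 149.5]
ee_rot: [179.9, 14.7, -167.6]
force: [-6.4, -1.6, 4.8]
gripper_width: 91.3
gripper_force: 3.4
```

Emit:
{"fn": "send_rows", "kwargs": {"motion": [[0.002, 0.0004, 0, 0, 0, 0, 1], [0.0039, 0.0009, 0, 0, 0, 0, 1], [0.0049, 0.0011, 0, 0, 0, 0, 1]]}}

```text
time_s: 7.78
ee_pos: [611.6, 38.0, 149.5]
ee_rot: [179.9, 14.7, -167.6]
force: [-7.2, -1.3, 4.7]
gripper_width: 91.2
gripper_force: 3.4
```

Emit:
{"fn": "send_rows", "kwargs": {"motion": [[0.002, 0.0004, 0, 0, 0, 0, 1], [0.0039, 0.0009, 0, 0, 0, 0, 1], [0.0039, 0.0009, 0, 0, 0, 0, 1]]}}

```text
time_s: 8.15
ee_pos: [613.3, 38.3, 149.5]
ee_rot: [179.9, 14.7, -167.6]
force: [-7.3, -1.5, 5.5]
gripper_width: 90.9
gripper_force: 3.7
```

Emit:
{"fn": "send_rows", "kwargs": {"motion": [[0.002, 0.0004, 0, 0, 0, 0, 1], [0.0039, 0.0009, 0, 0, 0, 0, 1], [0.0039, 0.0009, 0, 0, 0, 0, 1]]}}

```text
time_s: 8.52
ee_pos: [613.5, 38.4, 149.4]
ee_rot: [179.9, 14.5, -167.6]
force: [-12.3, -3.3, 9.6]
gripper_width: 91.5
gripper_force: 6.5
```

The motion stalled and the force rose at the expected place, so the tray is on the stop. One slight extra nudge to seat it, then I'll back off.

Emit:
{"fn": "send_rows", "kwargs": {"motion": [[0.001, 0.0002, 0, 0, 0, 0, 1], [0.001, 0.0002, 0, 0, 0, 0, 1]]}}

```text
time_s: 8.78
ee_pos: [613.6, 38.5, 149.4]
ee_rot: [179.9, 14.5, -167.6]
force: [-14.4, -3.7, 10.3]
gripper_width: 91.3
gripper_force: 7.3
```

```bash
python3 -c "
from workcell import env;s=env.state();print(s['ee_pos'],s['force'],s['torque'])"
```

```text
[613.58843577  38.46301042 149.43346006] [-14.40993775  -3.68689338  10.32689519] [-0.55082475  2.01747676 -0.01174319]
```

Emit:
{"fn": "send_rows", "kwargs": {"motion": [[-0.01, -0.002, 0, 0, 0, 0, 1], [-0.04, -0.008, 0, 0, 0, 0, 1], [-0.1, -0.022, 0.02, 0, 0, 0, 1], [-0.2, -0.044, 0.1, 0, 0, 0, 1], [-0.3, -0.066, 0.2, 0, 0, 0, 1], [-0.3, -0.066, 0.3, 0, 0, 0, 1], [-0.3, -0.066, 0.3, 0, 0, 0, 1]]}}

```text
time_s: 9.65
ee_pos: [469.6, 5.8, 305.4]
ee_rot: [-179.8, 15.7, -167.6]
force: [-1.0, 0.2, -0.5]
gripper_width: 91.0
gripper_force: 0.0
```

```bash
python3 look.py c4; python3 - <<'E'
from h import *
from workcell import eyes
F={n:eyes.grab_frame(n) for n in("side","top")}
door(F)
for n in F:
    L=loc(cloud(F[n])); m=(L[...,2]>30)&(L[...,2]<70)&(L[...,0]<-295)&(L[...,0]>-335)&(abs(L[...,1])<78); q=L[m]
    print(n,"handle",len(q),np.percentile(q,[5,50,95],axis=0).round().tolist() if len(q) else 0)
E
```

```text
[469.60436533   5.84191965 305.42607639] [-0.99451134  0.22025975 -0.52138248] cab -282.5563522736966 7.593898750666641
side 46 [[-122.0, -69.0, 161.0], [-117.0, -65.0, 171.0], [-118.0, -59.0, 163.0], [-119.0, -56.0, 165.0], [-121.0, -50.0, 158.0], [-121.0, 72.0, 160.0], [-118.0, 75.0, 160.0], [-115.0, 80.0, 169.0]]
 figure 172 [[-72.9, 0.9, 162.5], [-61.4, 14.0, 190.0], [-46.6, 31.7, 217.9]]
top 41 [[-117.0, -65.0, 169.0], [-116.0, -60.0, 169.0], [-121.0, -56.0, 164.0], [-119.0, -51.0, 171.0], [-120.0, 69.0, 163.0], [-114.0, 75.0, 168.0], [-121.0, 80.0, 169.0]]
 figure 162 [[-72.1, 1.6, 153.1], [-63.6, 22.3, 189.9], [-48.4, 42.1, 211.9]]
side door angle 1.502 1363
top door angle 1.497 305
side handle 205 [[-320.0, -71.0, 54.0], [-316.0, -5.0, 59.0], [-310.0, 69.0, 63.0]]
top handle 0 0
```

View pics/c4.png

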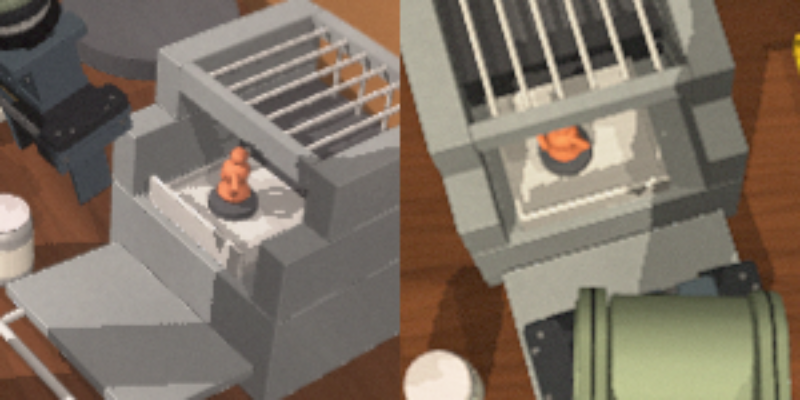

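The tray is home: flange front at about -120 mm, against a nominal -120, and square, with the figure upright. The door stays down at 1.50 rad, and the handle is at cabinet x≈-315. Now I'll straighten the tool, turn it 90° and narrow the fingers to take the bar.

Emit:
{"fn": "send_rows", "kwargs": {"motion": [[-0.03, -0.014, -0.05, -0.027, 0.122, 0, 1], [-0.059, -0.028, -0.1, -0.054, 0.244, 0, 1], [-0.059, -0.028, -0.15, -0.054, 0.244, 0, 1], [-0.059, -0.028, -0.2, -0.054, 0.244, 0, 1], [-0.059, -0.028, -0.2, -0.054, 0.244, 0, 1]]}}

```text
time_s: 10.48
ee_pos: [436.5, -7.6, 196.9]
ee_rot: [179.9, -0.4, -167.6]
force: [1.1, -0.5, -0.2]
gripper_width: 91.3
gripper_force: 0.0
```

Emit:
{"fn": "send_rows", "kwargs": {"motion": [[0, 0, 0, 0, 0, -1, -0.5], [0, 0, 0, 0, 0, -1, -0.5], [0, 0, 0, 0, 0, -1, -0.5], [0, 0, 0, 0, 0, -1, -0.5], [0, 0, 0, 0, 0, -1, -0.5], [0, 0, 0, 0, 0, -1, -0.5], [0, 0, 0, 0, 0, -1, -0.5]]}}

```text
time_s: 11.35
ee_pos: [438.8, -7.8, 200.3]
ee_rot: [180.0, 0.0, 132.4]
force: [0.2, 0.2, 0.5]
gripper_width: 24.9
gripper_force: 0.0
```

Emit:
{"fn": "send_rows", "kwargs": {"motion": [[0, 0, 0, 0, 0, -0.5, -0.5], [0, 0, 0, 0, 0, -0.5, -0.5], [0, 0, 0, 0, 0, -0.5, -0.5], [0, 0, 0, 0, 0, -0.5, -0.5], [0, 0, 0, 0, 0, -0.5, -0.5]]}}

```text
time_s: 11.98
ee_pos: [438.6, -7.8, 200.1]
ee_rot: [180.0, 0.0, 102.5]
force: [0.7, -0.6, -1.0]
gripper_width: 22.7
gripper_force: 0.0
```

```bash
python3 - <<'E'
from h import *
from workcell import env,eyes
s=env.state(); p=s["ee_pos"]; print(p,s["ee_rot"],s["qpos"].round(),s["gripper_width"],"cab",(p[:2]-C0)@ax,(p[:2]-C0)@ay, wor(-314.5,0))
F={n:eyes.grab_frame(n) for n in("side",)}
door(F)
L=loc(cloud(F["side"])); m=(L[...,2]>30)&(L[...,2]<70)&(L[...,0]<-295)&(L[...,0]>-335)&(abs(L[...,1])<78); q=L[m]
print("handle",len(q),[(k,np.median(q[abs(q[:,1]-k)<12],0).round(1).tolist()) for k in (-60,-40,-20,0,20,40,60) if (abs(q[:,1]-k)<12).any()])
cv2.imwrite("pics/side5.png",cv2.resize(F["side"]["pixels"][150:290,230:400,::-1],(680,560)))
E
```

```text
[438.60679329  -7.82402228 200.08969793] [1.79988404e+02 2.83125776e-03 1.02530459e+02] [ -3.   7. 107.   0.  66. -15.] 22.702734926130297 cab -315.765382096644 0.9030258866801893 [440.03656846  -8.43426039]
side door angle 1.503 1369
handle 207 [(-60, [-316.5, -61.7, 58.7]), (-40, [-316.7, -42.1, 58.8]), (-20, [-316.4, -21.2, 58.7]), (0, [-315.9, -1.1, 59.5]), (20, [-317.2, 20.0, 59.9]), (40, [-316.8, 38.9, 59.3]), (60, [-316.1, 60.2, 59.6])]
```

View pics/side5.png

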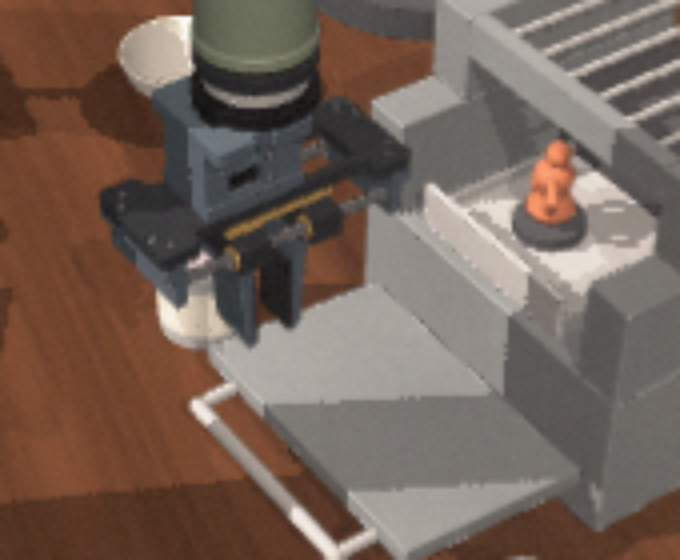

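The view shows the fingers aligned across the handle direction, with the bar running from (200,405) to (335,550). I'll descend in two stages, checking the force.

Emit:
{"fn": "send_rows", "kwargs": {"motion": [[0.002, 0, -0.08, 0, 0, 0, -0.5], [0.002, 0, -0.16, 0, 0, 0, -0.5], [0.002, 0, -0.23, 0, 0, 0, -0.5], [0.002, 0, -0.26, 0, 0, 0, -0.5], [0.002, 0, -0.28, 0, 0, 0, -0.5], [0.002, 0, -0.29, 0, 0, 0, -0.5]]}}

```text
time_s: 12.78
ee_pos: [439.7, -7.8, 54.8]
ee_rot: [180.0, 0.0, 102.4]
force: [0.4, -0.4, -1.0]
gripper_width: 23.1
gripper_force: 0.0
```

Emit:
{"fn": "send_rows", "kwargs": {"motion": [[0, 0, -0.006, 0, 0, 0, -0.5], [0, 0, -0.012, 0, 0, 0, -0.5], [0, 0, -0.018, 0, 0, 0, -0.5], [0, 0, -0.024, 0, 0, 0, -0.5], [0, 0, -0.024, 0, 0, 0, -0.5]]}}

```text
time_s: 13.4
ee_pos: [439.4, -7.8, 42.8]
ee_rot: [-180.0, -0.0, 102.4]
force: [-0.5, 0.8, 0.2]
gripper_width: 22.8
gripper_force: 0.0
```

Now close on the bar.

Emit:
{"fn": "send_rows", "kwargs": {"motion": [[0, 0, 0, 0, 0, 0, -1], [0, 0, 0, 0, 0, 0, -1], [0, 0, 0, 0, 0, 0, -1], [0, 0, 0, 0, 0, 0, -1]], "squeeze": 25}}

```text
time_s: 13.9
ee_pos: [441.7, -7.4, 43.3]
ee_rot: [179.7, 0.0, 102.3]
force: [4.7, 3.0, -2.8]
gripper_width: 11.0
gripper_force: 25.0
```

```bash
python3 - <<'E'
from h import *
from workcell import env
s=env.state(); p=s["ee_pos"]; print(p,s["force"],s["gripper_width"],(p[:2]-C0)@ax,(p[:2]-C0)@ay)
def hd(t): return np.array([-183*np.sin(t)-18*np.cos(t),183*np.cos(t)-18*np.sin(t)])
h0=hd(1.5)
for t in list(np.arange(1.4,-.01,-.1)):
    d=hd(t)-h0; print(round(t,2),(np.array([d[0]*ax[0],d[0]*ax[1],d[1]])/500).round(4).tolist())
E
```

```text
[441.70181892  -7.4270766   43.28267045] [ 4.68591862  3.00160044 -2.81086244] 11.035782901990784 -312.65731810217375 0.626100384417019
1.4 [0.0008, 0.0002, 0.0368]
1.3 [0.0052, 0.0011, 0.0732]
1.2 [0.0131, 0.0029, 0.1091]
1.1 [0.0245, 0.0054, 0.144]
1.0 [0.0393, 0.0086, 0.1775]
0.9 [0.0572, 0.0126, 0.2093]
0.8 [0.0781, 0.0172, 0.2392]
0.7 [0.1019, 0.0224, 0.2668]
0.6 [0.1282, 0.0282, 0.2918]
0.5 [0.1568, 0.0345, 0.314]
0.4 [0.1875, 0.0412, 0.3331]
0.3 [0.2198, 0.0483, 0.349]
0.2 [0.2536, 0.0558, 0.3616]
0.1 [0.2884, 0.0634, 0.3706]
-0.0 [0.3239, 0.0712, 0.376]
```

Gripped (opening 11 mm). I'll swing the door up along its arc to about 0.5 rad with the tool kept upright.

Emit:
{"fn": "send_rows", "kwargs": {"motion": [[0.004, 0.001, 0.018, 0, 0, 0, -1], [0.005, 0.001, 0.037, 0, 0, 0, -1], [0.006, 0.001, 0.055, 0, 0, 0, -1], [0.009, 0.002, 0.073, 0, 0, 0, -1], [0.017, 0.004, 0.109, 0, 0, 0, -1], [0.028, 0.006, 0.144, 0, 0, 0, -1], [0.043, 0.01, 0.178, 0, 0, 0, -1], [0.061, 0.014, 0.209, 0, 0, 0, -1], [0.082, 0.018, 0.239, 0, 0, 0, -1], [0.106, 0.023, 0.267, 0, 0, 0, -1], [0.132, 0.029, 0.292, 0, 0, 0, -1], [0.161, 0.035, 0.314, 0, 0, 0, -1], [0.161, 0.035, 0.314, 0, 0, 0, -1]]}}

```text
time_s: 15.52
ee_pos: [515.8, 8.8, 202.1]
ee_rot: [-179.5, 0.0, 102.4]
force: [-10.8, -2.7, 12.5]
gripper_width: 11.4
gripper_force: 25.0
```

```bash
python3 - <<'E'
from h import *
from workcell import env,eyes
s=env.state(); p=s["ee_pos"]; print(p,s["force"],s["gripper_width"],(p[:2]-C0)@ax,(p[:2]-C0)@ay)
F={n:eyes.grab_frame(n) for n in("side","top")}
cv2.imwrite("pics/side6.png",cv2.resize(F["side"]["pixels"][110:290,250:450,::-1],(660,594)))
E
```

```text
[515.75692312   8.79507015 202.09243599] [-10.81913871  -2.69471181  12.51522172] 11.397502258321762 -236.84628276533948 0.5675743869261805
```

View pics/side6.png

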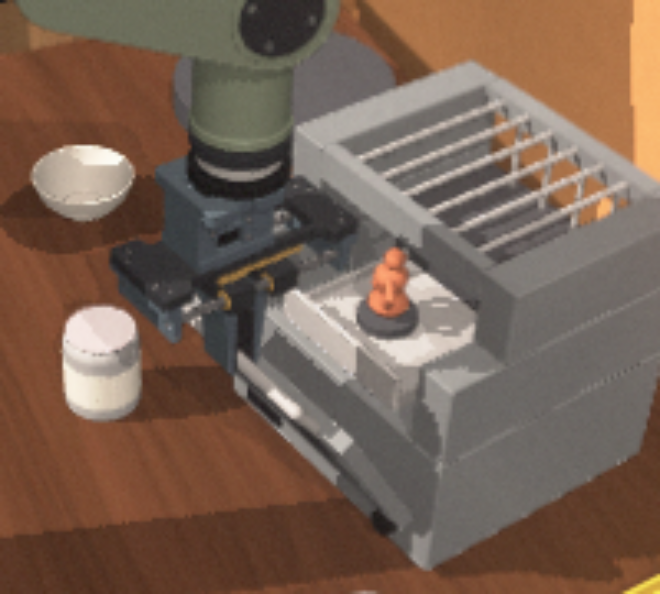

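The view shows the door partly raised with the bar held in the fingers. The tray, figure and tin are undisturbed. I'll continue slowly to near shut.

Emit:
{"fn": "send_rows", "kwargs": {"motion": [[0.015, 0.003, 0.014, 0, 0, 0, -1], [0.031, 0.007, 0.023, 0, 0, 0, -1], [0.047, 0.01, 0.031, 0, 0, 0, -1], [0.063, 0.014, 0.039, 0, 0, 0, -1], [0.08, 0.017, 0.046, 0, 0, 0, -1], [0.097, 0.021, 0.052, 0, 0, 0, -1], [0.114, 0.025, 0.057, 0, 0, 0, -1], [0.132, 0.029, 0.061, 0, 0, 0, -1], [0.142, 0.031, 0.063, 0, 0, 0, -1], [0.149, 0.033, 0.064, 0, 0, 0, -1], [0.149, 0.033, 0.064, 0, 0, 0, -1]]}}

```text
time_s: 17.0
ee_pos: [592.0, 25.4, 234.3]
ee_rot: [-179.8, 0.0, 102.4]
force: [-4.3, -1.8, 7.0]
gripper_width: 11.4
gripper_force: 25.0
```

Emit:
{"fn": "send_rows", "kwargs": {"motion": [[0.005, 0.001, 0.0005, 0, 0, 0, -1], [0.01, 0.002, 0.001, 0, 0, 0, -1], [0.014, 0.003, 0.0015, 0, 0, 0, -1], [0.018, 0.004, 0.002, 0, 0, 0, -1], [0.022, 0.005, 0.002, 0, 0, 0, -1], [0.022, 0.005, 0.002, 0, 0, 0, -1]]}}

```text
time_s: 17.75
ee_pos: [603.0, 27.8, 235.4]
ee_rot: [-179.8, 0.1, 102.4]
force: [-4.0, -1.5, 7.7]
gripper_width: 11.2
gripper_force: 25.0
```

Emit:
{"fn": "send_rows", "kwargs": {"motion": [[0.003, 0.001, 0, 0, 0, 0, -1], [0.006, 0.001, 0, 0, 0, 0, -1], [0.006, 0.001, 0, 0, 0, 0, -1]]}}

```text
time_s: 18.12
ee_pos: [603.7, 28.0, 235.5]
ee_rot: [-179.5, 0.0, 102.4]
force: [-10.4, -1.7, 9.7]
gripper_width: 11.5
gripper_force: 25.0
```

The door has reached its shut stop, since the force rises with no motion. A last small push, then I'll open a little and lift straight out.

Emit:
{"fn": "send_rows", "kwargs": {"motion": [[0.003, 0.001, 0, 0, 0, 0, -1], [0.003, 0.001, 0, 0, 0, 0, -1], [0.003, 0.001, 0, 0, 0, 0, -1], [0.0, 0.0, 0, 0, 0, 0, -0.5], [-0.003, -0.001, 0, 0, 0, 0, -0.5], [-0.003, -0.001, 0, 0, 0, 0, -0.5], [-0.003, -0.001, 0, 0, 0, 0, -0.5], [-0.003, -0.001, 0.02, 0, 0, 0, -0.5], [-0.003, -0.001, 0.05, 0, 0, 0, -0.5], [-0.003, -0.001, 0.1, 0, 0, 0, -0.5], [-0.003, -0.001, 0.2, 0, 0, 0, -0.5], [-0.1, -0.02, 0.3, 0, 0, 0, -0.5], [-0.2, -0.04, 0.3, 0, 0, 0, -0.5], [-0.2, -0.04, 0.3, 0, 0, 0, -0.5], [-0.2, -0.04, 0.3, 0, 0, 0, -0.5]]}}

```text
time_s: 20.0
ee_pos: [508.9, 9.2, 383.9]
ee_rot: [179.9, 0.0, 102.4]
force: [0.9, -0.7, -0.6]
gripper_width: 22.8
gripper_force: 0.0
```

```bash
python3 look.py c7; python3 - <<'E'
from h import *
from workcell import eyes
f=eyes.grab_frame("side"); L=loc(cloud(f))
m=(L[...,0]<-100)&(L[...,0]>-200)&(abs(L[...,1])<80)&(L[...,2]>60); q=L[m]
for z in range(80,250,10):
    s=q[abs(q[:,2]-z)<5]
    if len(s): print(z,len(s),np.percentile(s[:,0],[10,50,90]).round(1))
E
```

```text
[508.94109309   9.20643195 383.92335545] [ 0.91226588 -0.66023469 -0.61170469] cab -243.41478110075556 2.4329395437451677
side 56 [[-142.0, -88.0, 164.0], [-147.0, -81.0, 162.0], [-144.0, -74.0, 166.0], [-146.0, -68.0, 159.0], [-148.0, -62.0, 159.0], [-145.0, -58.0, 168.0], [-147.0, -53.0, 159.0], [-148.0, 69.0, 163.0], [-148.0, 78.0, 164.0], [-144.0, 83.0, 170.0]]
 figure 175 [[-72.3, 1.1, 161.3], [-61.6, 14.4, 191.6], [-47.4, 32.4, 217.6]]
top 10 [[-146.0, -86.0, 162.0], [-146.0, -78.0, 162.0]]
80 96 [-147.6 -145.5 -143.7]
90 95 [-147.2 -145.5 -143.5]
100 94 [-147.4 -145.6 -143.8]
110 91 [-147.7 -145.7 -143.8]
120 94 [-148.1 -146.6 -144.6]
130 102 [-148.1 -146.3 -144.3]
140 100 [-148.  -146.3 -144.4]
150 111 [-148.2 -146.3 -144.5]
160 102 [-148.6 -146.3 -144.6]
170 115 [-148.1 -145.9 -143.6]
180 113 [-147.5 -145.5 -143.8]
190 121 [-146.8 -145.3 -143.2]
200 108 [-147.2 -145.3 -143.3]
210 257 [-146.2 -140.9 -132.1]
220 21 [-146.7 -141.1 -135.1]
230 3 [-148.9 -147.8 -146.9]
240 65 [-153.8 -152.2 -149.9]Traceback (most recent call last):
  File "look.py", line 13, in <module>
    q=L[o]; print(" figure",len(q),np.percentile(q,[2,50,98],axis=0).round(1).tolist())
                                   ~~~~~~~~~~~~~^^^^^^^^^^^^^^^^^^^^
    return _quantile_unchecked(
        a, q, axis, out, overwrite_input, method, keepdims, weights)
    return _ureduce(a,
                    func=_quantile_ureduce_func,
    ...<5 lines>...
                    overwrite_input=overwrite_input,
                    method=method)
    r = func(a, **kwargs)
    result = _quantile(arr,
                       quantiles=q,
    ...<2 lines>...
                       out=out,
                       weights=wgt)
    slices_having_nans = np.isnan(arr[-1, ...])
                                  ~~~^^^^^^^^^
IndexError: index -1 is out of bounds for axis 0 with size 0
```

View pics/c7.png

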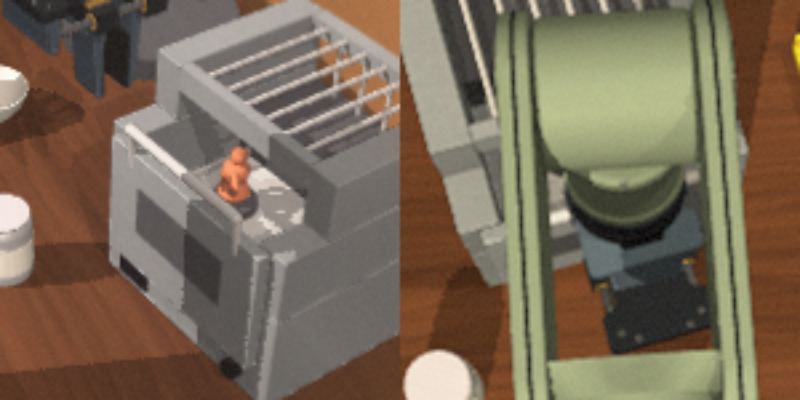

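The door's outer face is vertical, at x≈-146 from z = 80 to 200 mm, so it is shut. The figure stands upright where it was and the robot is clear. I'll hand in.

```bash
python3 -c "
from workcell import env;print(env.job_done())"
```

```text
the job is handed in; nothing more can be done
None
```

The job is handed in, but no verdict came back; by my camera and force readings the door is shut, the tray is home against the stop with the figure upright on it, and I touched nothing else on the bench.

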